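Load the under-sink tray in order of height

ROBOT

A 7-joint arm with a two-finger parallel gripper is mounted at the origin on the work surface. World frame = base frame: x ahead of the robot, y to its left, z up, the work surface at z = 0. Lengths are in m, angles in rad, forces in N, time in s.
With the tool pointing down it reaches from about 0.35 to 0.9 m from the base axis. Payload 8.1 kg.
Tool frame: the origin (TCP) lies midway between the tips of the shut fingers; the grasp point (between the pads) lies 19 mm behind it; z points along the fingers, x is the direction in which the jaws open and shut, and the axes are right-handed (so a half turn about z gives the same grasp; the last joint's range is limited). The gripper opens to 92 mm and grips with 3 to 60 N. Pads are 19 mm wide; open, the fingers measure 130 mm over their backs; the gripper's body (75 mm by 190 mm) begins 47 mm behind the grasp point.
Start: joints at [-1.383, 0.434, 0.025, 1.573, -0.012, 1.134, -0.075], TCP at [0.179, 0.599, 0.195] pointing down, gripper open.
Joint ranges: [-2.62, 2.62], [-0.44, 2.09], [-1.27, 1.32], [0.08, 2.57], [-1.32, 4.46], [0.12, 2], [-2.74, 2.74]. Speed limits (rad/s): [2.22, 2.22, 3.01, 3.01, 3.14, 3.14, 3.14].

INTERFACE

Orientations are given as a rotation vector (axis times angle).
In Python, from cell import arm gives the robot as it stands. The module is installed in compiled form; this text tells all that it offers.
- The arm moves only by the tool play_rows, never from a script. Its argument "motion" is a list of rows, each a list of 7 numbers: the gripper's target within -1 to 1 (fully open at 1, half-way at 0, shut at -1), then the shift along the tool's x, y, z in mm, then the turn, a rotation vector about the tool's x, y, z in rad. In form: [[claw, tx, ty, tz, ax, ay, az], ...]. A call has 1 to 10 rows; each row is the pose to reach, as a shift and turn from the pose measured when the call began, along the tool's axes at that moment; what a row does not reach only later rows make up. A row lasts 1/10 s, in which the tool goes at most 50 mm and 8.59 degrees, less where a joint would pass 70% of its speed; a pose out of reach is approached as far as the arm can. A call with a gripper value outside its range is refused whole. The fingers move at their own pace and stop on an object; "force" is the grip in N (left out, the last holds). Time passes only in rows, so rows that repeat a pose let the fingers close. It gives the time, the measured TCP pose, the force and the opening at its end, in the units of the state.
- arm.observe(): the state, without advancing time (a new reading comes with each control period).
- arm.get_image(name): name is "scene" or "top" or "wrist"; returns a dict with "img" (420x560x3 uint8, blue, green, red), "depth" (420x560 float32, m along the optical axis (not along the pixel's ray), 0 where there is no reading), "K" (3x3 intrinsics, pixels), "rvec" (rotation vector, rad) and "tvec" (3), from world to camera coordinates, as OpenCV has them. Camera axes: x right, y down, z forward; pixel columns grow to the right and rows downward; lengths in m; the calibration is good to about 2 mm. A picture is of the moment at which its call begins.
- arm.sign_off(): hands the job in, once; it reports no verdict.
Trained networks look in a picture, given as the dict that the camera call returned (one of the last four; its "shot" number tells which), for a name from the list of things; names that differ only in an ending like _2 or _b are one class to them, and where a whole thing is asked for, a point or a joint stands for the part that bears it (a point fixed in the world has none). Each returns a list of dicts, best first, with "score" (0 to 1); they miss things now and then, are a little off and sometimes report something else, mostly with a low value. They report only what shows in the picture. A call takes as long as a camera call. They do not tell look-alikes from the thing itself.
- arm.look_for(picture, query): "box" ([left, top, width, height] as shares, 0 to 1, of the picture: columns of its width, rows of its height, round what is visible of it).
The state is a dict: "clock": time; "joints": joint angles; "dq": joint speeds; "joint_efforts": joint torques, N m; "position": TCP position; "ee_rot": TCP orientation; "force": force on the tool from outside, world axes, zero at the start; "ft_torque": the same for the moment, N m; "width": opening from 0.0 (shut) to 1.0 (fully open).
Only numpy, scipy, OpenCV 4.12 (cv2) and the standard library are available. Lean on these libraries where they do the work, as an engineer would, in place of code of your own. Each camera call takes 0.05 s, during which the arm holds its last target. There are 200 camera calls.

TASK

Load the white pull-out tray with the orange-lidded tub, the blue can, the yellow bottle and the green bottle, one standing squarely on each round black pad in order of height: the shortest at the end with the pull handle, rising to the tallest at the far end. Do not knock any of them over, and leave the peg box and the scrubbing brush where they are.

Things in the scene. Friction and masses are not known exactly. Their poses are not given: they have to be found in the camera images.
- tub_mid (a point): Squat closed tub, white with an orange band and a flat orange screw lid; 70 mm tall (the shortest), 54 mm across at the lid (top 24 mm), 52 mm below it, 0.2 kg. Its z axis points up through the cap. The point is on its axis, half-way up: 35 mm above its base.
- can_mid (a point): Blue tin can with steel rims, white band and a straight blue cap; 100 mm tall (second), 50 mm across, cap 48 mm across and 34 mm high, 0.22 kg. Its z axis points up through the cap. The point is on its axis, half-way up: 50 mm above its base.
- cream_mid (a point): Yellow round bottle with paper label; 130 mm tall (third), body 54 mm across up to 70 mm, sloping shoulder up to 92 mm, then a straight yellow cap 34 mm across and 38 mm high with a white ring, 0.26 kg. Its z axis points up through the cap. The point is on its axis, half-way up: 65 mm above its base.
- green_mid (a point): Green closed bottle with paper label; 165 mm tall (the tallest), body 56 mm across up to 98 mm, shoulder up to 124 mm, neck 25 mm across up to 137 mm, then a green twist cap 30 mm across and 28 mm high (stays shut), 0.3 kg. Its z axis points up through the cap. The point is on its axis, half-way up: 82.5 mm above its base.
- pad1: Black rubber pad, 58 mm across, 3 mm thick, in the white tray next to its black loop handle. The fixed tray (296 x 86 mm, walls 26 mm high) has four such pads in a row, 74 mm apart. Origin: centre of its underside; its top is 7 mm above the shelf. z up, x along the tray from the handle end to the far end.
- pad2: The same: second pad counted from the tray's handle end. Origin: centre of its underside; its top is 7 mm above the shelf. z up, x along the tray from the handle end to the far end.
- pad3: The same: third pad counted from the tray's handle end. Origin: centre of its underside; its top is 7 mm above the shelf. z up, x along the tray from the handle end to the far end.
- pad4: The same: fourth pad, at the far end of the tray from the handle. The handle sticks out 29 mm at the other end, 22 mm high. Origin: centre of its underside; its top is 7 mm above the shelf. z up, x along the tray from the handle end to the far end.
- pegbox_mid (a point): Bystander: small open wooden box with clothes pegs standing in it, loose, 84 x 58 mm (x, y), walls 48 mm high, peg tops 70 mm above the shelf. The point is its middle, 24 mm above its base.
- brush_mid (a point): Bystander: grey hard scrubbing brush, bristles down, loose, 90 x 42 mm (x, y), 40 mm high. The point is its middle, 20 mm above the shelf.
Mind the look-alikes: they are no part of the job. Leave any purple look-alike of the part that bears cream_mid alone.

How it is judged:
By the outcome, as a careful person would: the job done as asked, in the order asked, and still so for the second after the job is handed in, with the robot touching nothing.
It also fails if it takes over 106 s, if anything falls off the work surface, if the arm or the gripper's body presses on something with over 40 N, if the wrist force passes 120 N, or if a joint passes its speed limit or range.

## Working session

There is one attempt and no reset: what is moved stays moved. The work goes in short steps, Python scripts to look and compute and a tool call to move; the robot and the scene stay as the last step left them, time stands still between calls to the robot, and variables do not carry over. Pictures are saved under pics/ and viewed, on a budget of 14 in all, crops included, one or two more only if the job needs it, and the job is handed in when it is done.

Besides the shell and the picture viewer there is one more tool, called after "Request:" by a JSON object that holds its "op" and its "data". play_rows: Moves the arm, as the interface text tells. Its arguments: {"type":"object","properties":{"motion":{"type":"array"},"force":{"type":"number"}},"required":["motion"]}

```bash
mkdir -p pics
cat > h.py <<'E'
import numpy as np, cv2
from cell import arm
def cloud(p):
    d=p["depth"];K=p["K"];v,u=np.indices(d.shape)
    c=np.stack([(u-K[0,2])*d/K[0,0],(v-K[1,2])*d/K[1,1],d],-1)
    R=cv2.Rodrigues(np.array(p["rvec"],float))[0]
    w=(c-np.array(p["tvec"]).ravel())@R
    w[d==0]=np.nan
    return w
E
python3 - <<'E'
from h import *
s=arm.observe();print(s)
for n in ["scene","top"]:
    p=arm.get_image(n);cv2.imwrite(f"pics/{n}0.png",p["img"]);w=cloud(p)
    np.save(n+"0.npy",w)
    for q in ["tub_mid","can_mid","cream_mid","green_mid","pad1","pegbox_mid","brush_mid"]:
        for r in arm.look_for(p,q)[:4]:
            l,t,a,b=r["box"];x=[l*560,t*420,(l+a)*560,(t+b)*420]
            cx,cy=int((x[0]+x[2])/2),int((x[1]+x[3])/2)
            print(n,q,round(r["score"],2),np.round(x),w[min(cy,419),min(cx,559)].round(3))
E
```

```text
{'clock': 0.0, 'joints': array([-1.38262243,  0.43522575,  0.02495478,  1.5741184 , -0.01160036,
        1.13400159, -0.07510042]), 'dq': array([ 1.45536592e-03, -2.56477428e-04,  1.17883743e-03,  6.91930621e-04,
       -3.12507364e-05, -6.16275514e-04, -7.10408985e-04]), 'joint_efforts': array([ 3.50219898e-04, -6.67861390e+01,  9.85274389e-01, -3.14447844e+01,
       -6.04531635e-02,  4.29125573e-02,  1.62373358e-04]), 'position': array([0.1790681 , 0.59819557, 0.19413485]), 'ee_rot': array([ 2.51903128e+00,  1.87546718e+00, -1.88894060e-03]), 'force': array([-0.80808079,  0.55510311, -0.4917872 ]), 'ft_torque': array([-0.00565556, -0.03372238,  0.02404552]), 'width': 0.9991507923373115}
scene tub_mid 0.97 [276. 164. 292. 188.] [ 0.391 -0.211  0.053]
scene can_mid 0.74 [395. 301. 425. 343.] [0.469 0.396 0.08 ]
scene cream_mid 0.72 [202. 139. 222. 180.] [ 0.553 -0.37   0.083]
scene cream_mid 0.71 [233. 133. 249. 171.] [ 0.457 -0.362  0.084]
scene cream_mid 0.51 [231. 116. 243. 152.] [ 0.45 -0.39  0.13]
scene cream_mid 0.41 [300. 324. 344. 347.] [0.629 0.304 0.04 ]
scene green_mid 0.
[... 630 characters left out ...]
144. 235.] [0.443 0.363 0.1  ]
top cream_mid 0.91 [452. 230. 485. 253.] [ 0.404 -0.468  0.095]
top cream_mid 0.83 [413. 212. 444. 238.] [ 0.439 -0.367  0.12 ]
top cream_mid 0.8 [417. 174. 447. 202.] [ 0.531 -0.382  0.111]
top green_mid 0.84 [381. 141. 414. 172.] [ 0.608 -0.298  0.12 ]
top pad1 0.58 [317. 176. 338. 195.] [ 0.558 -0.135  0.007]
top pad1 0.56 [260. 180. 283. 202.] [0.543 0.013 0.006]
top pad1 0.53 [233. 183. 257. 199.] [0.543 0.085 0.006]
top pad1 0.53 [290. 179. 311. 198.] [ 0.549 -0.063  0.008]
top pegbox_mid 0.59 [165. 238. 205. 279.] [0.36  0.225 0.053]
top pegbox_mid 0.33 [107. 208. 142. 232.] [0.45  0.366 0.101]
top brush_mid 0.61 [148. 141. 178. 176.] [0.62  0.295 0.039]
```

Run:
```python
import cv2,numpy as np
t=cv2.imread("pics/top0.png")
cv2.imwrite("pics/topz.png",cv2.resize(t[110:300,80:520],(800,345),interpolation=cv2.INTER_CUBIC))
s=cv2.imread("pics/scene0.png")
cv2.imwrite("pics/scenez.png",cv2.resize(s[100:360,170:450],(646,600),interpolation=cv2.INTER_CUBIC))
```

```text
(no output)
```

View pics/topz.png

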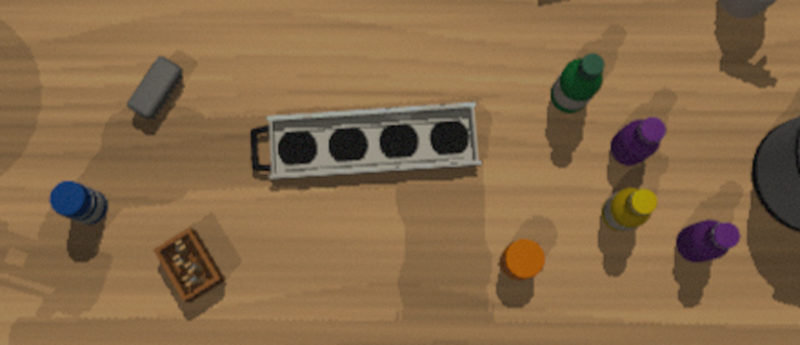

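View pics/scenez.png

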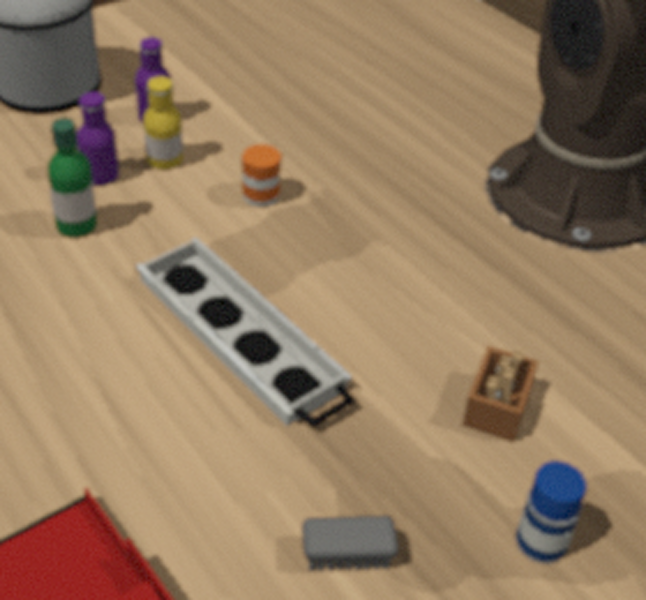

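The top view shows three candidates of the bottle class: yellow (425,224), purple (431,186) and purple (469,241). The yellow one is the target, since the cream bottle is described as yellow; both crops above confirm it. The handle is at the left (+y) end, so pad1 is at y≈0.085. Next I measure the axes precisely.

Run:
```python
from h import *
O={"tub":((5,20),.07,(.38,-.22)),"can":((100,130),.10,(.45,.37)),"cream":((22,36),.13,(.45,-.37)),"green":((50,90),.165,(.6,-.3)),"purp":((131,165),.13,(.53,-.38)),"purp2":((131,165),.13,(.42,-.47))}
for n in ["top","scene"]:
    im=cv2.imread(f"pics/{n}0.png");w=np.load(n+"0.npy");h=cv2.cvtColor(im,cv2.COLOR_BGR2HSV)
    for k,((a,b),z,c) in O.items():
        m=(h[...,0]>=a)&(h[...,0]<=b)&(h[...,1]>110)&(np.hypot(w[...,0]-c[0],w[...,1]-c[1])<.07)&(w[...,2]>.03)
        P=w[m]; 
        if len(P)<5: print(n,k,len(P));continue
        zt=np.percentile(P[:,2],98); Q=P[P[:,2]>z-.006]
        if len(Q)<4: print(n,k,"zt",zt,len(Q));continue
        print(n,k,len(Q),"zt",zt.round(3),"mean",Q.mean(0).round(4),"mid",((Q.min(0)+Q.max(0))/2).round(4),"ext",np.ptp(Q,axis=0).round(3))
    # pads
    m=(im.max(2)<60)&(w[...,2]<.012)&(w[...,2]>-.004)&(abs(w[...,0]-.55)<.06)&(w[...,1]>-.18)&(w[...,1]<.125)
    N,l,st,ce=cv2.connectedComponentsWithStats(m.astype(np.uint8))
    for i in range(1,N):
        if st[i,4]>40: P=w[l==i];print(n,"pad",st[i,4],P.mean(0).round(4),((P.min(0)+P.max(0))/2).round(4),np.ptp(P,axis=0).round(3))
    # white tray walls
    m=(h[...,1]<50)&(w[...,2]>.018)&(w[...,2]<.035)&(abs(w[...,0]-.55)<.09)&(abs(w[...,1]+.03)<.2)
    P=w[m][:,:2].astype(np.float32);print(n,"tray",cv2.minAreaRect(P))
    m=(w[...,2]>.02)&(abs(w[...,0]-.37)<.07)&(abs(w[...,1]-.23)<.07);print("peg",cv2.minAreaRect(w[m][:,:2].astype(np.float32)))
```

```text
top tub 373 zt 0.075 mean [ 0.3765 -0.2318  0.0698] mid [ 0.3765 -0.2321  0.0707] ext [0.052 0.053 0.013]
top can 286 zt 0.104 mean [0.4499 0.3822 0.0995] mid [0.4503 0.383  0.1   ] ext [0.045 0.046 0.011]
top cream 157 zt 0.133 mean [ 0.4473 -0.3777  0.1295] mid [ 0.4474 -0.3777  0.1294] ext [0.033 0.032 0.011]
top green 22 zt 0.166 mean [ 0.6178 -0.3078  0.1648] mid [ 0.6202 -0.3088  0.1652] ext [0.025 0.021 0.012]
top purp 134 zt 0.133 mean [ 0.5437 -0.3933  0.1299] mid [ 0.543  -0.3935  0.1297] ext [0.032 0.031 0.011]
top purp2 142 zt 0.133 mean [ 0.4053 -0.4818  0.1301] mid [ 0.4036 -0.4818  0.1307] ext [0.033 0.029 0.013]
top pad 300 [ 0.557  -0.1334  0.0067] [ 0.5568 -0.1349  0.0054] [0.048 0.054 0.013]
top pad 293 [ 0.5514 -0.0597  0.0067] [ 0.5509 -0.0606  0.0057] [0.048 0.053 0.012]
top pad 302 [0.5457 0.0136 0.0068] [0.546  0.0134 0.0055] [0.045 0.053 0.013]
top pad 303 [0.5398 0.0872 0.0069] [0.5409 0.0874 0.0058] [0.046 0.054 0.012]
top tray ((0.5463871955871582, -0.011567667126655579), (0.09290776401758194, 0.32537850737571716), 4.222079277038574)
peg ((0.36633348464965
[... 522 characters left out ...]
1294] ext [0.026 0.036 0.009]
scene purp2 27 zt 0.131 mean [ 0.4083 -0.4781  0.1291] mid [ 0.4078 -0.4787  0.1291] ext [0.022 0.024 0.009]
scene pad 144 [ 0.5572 -0.1332  0.007 ] [ 0.5571 -0.1348  0.0069] [0.042 0.056 0.009]
scene pad 154 [ 0.5513 -0.0583  0.007 ] [ 0.5502 -0.0582  0.0071] [0.041 0.051 0.009]
scene pad 177 [0.5455 0.0137 0.0068] [0.5451 0.0122 0.0063] [0.042 0.051 0.009]
scene pad 165 [0.5403 0.0841 0.0068] [0.5393 0.0843 0.0066] [0.043 0.042 0.008]
scene tray ((0.5465585589408875, -0.010800018906593323), (0.0953272134065628, 0.32690906524658203), 3.9332497119903564)
peg ((0.3664668798446655, 0.23145458102226257), (0.09211552143096924, 0.05826232582330704), 32.9578971862793)
```

```bash
cat >> h.py <<'E'
def go(*targets,th=4.4):
    s=arm.observe();R=cv2.Rodrigues(s["ee_rot"])[0]
    t=np.radians(th);G=np.array([[np.cos(t),np.sin(t),0],[np.sin(t),-np.cos(t),0],[0,0,-1]]).T
    print("clk",round(s["clock"],2),"pos",s["position"].round(4),"w",round(s["width"],3),"F",s["force"].round(1))
    for x in targets: print(x,"->",(R.T@(np.array(x)-s["position"])*1000).round(1),cv2.Rodrigues(R.T@G)[0].ravel().round(3))
E
python3 -c "
from h import *
go((.4515,.384,.15),(.4515,.384,.064))"
```

```text
clk 0.8 pos [0.1792 0.5988 0.1949] w 0.997 F [ 0.5 -0.6  1.2]
(0.4515, 0.384, 0.15) -> [-127.6  322.4   44.9] [-0.    -0.     1.203]
(0.4515, 0.384, 0.064) -> [-127.6  322.4  130.9] [-0.    -0.     1.203]
```

Request:
{"op": "play_rows", "data": {"motion": [[1,-13,32,0,0,0,0.12],[1,-26,64,5,0,0,0.24],[1,-38,97,10,0,0,0.36],[1,-51,129,15,0,0,0.48],[1,-64,161,20,0,0,0.6],[1,-77,193,25,0,0,0.72],[1,-89,226,30,0,0,0.84],[1,-102,258,35,0,0,0.96],[1,-115,290,40,0,0,1.08],[1,-128,322,45,0,0,1.2]], "force": 25}}

```text
clock: 1.8
position: [0.452, 0.383, 0.15]
ee_rot: [-3.139, -0.118, -0.001]
force: [-0.3, 0.3, 0.4]
width: 1.0
```

Request:
{"op": "play_rows", "data": {"motion": [[1,0,0,0,0,0,0],[1,0,0,0,0,0,0],[1,0,0,0,0,0,0]]}}

```text
clock: 2.1
position: [0.4511, 0.384, 0.15]
ee_rot: [-3.138, -0.122, 0.0]
force: [-0.3, -0.4, -0.3]
width: 0.997
```

```bash
python3 -c "
from h import *
p=arm.get_image('wrist');cv2.imwrite('pics/w1.png',p['img']);w=cloud(p)
h=cv2.cvtColor(p['img'],cv2.COLOR_BGR2HSV)
m=(h[...,0]>=100)&(h[...,0]<=130)&(h[...,1]>110)&(w[...,2]>.092)&(w[...,2]<.108)
Q=w[m];print(len(Q),Q.mean(0),(Q.min(0)+Q.max(0))/2,np.ptp(Q,axis=0))
go((.4515,.384,.064))"
```

```text
987 [0.46214812 0.38630021 0.09935334] [0.45524064 0.38684895 0.09879193] [0.03615736 0.04442494 0.00523754]
clk 2.15 pos [0.4509 0.3843 0.15  ] w 0.998 F [-0.4  0.3 -0.4]
(0.4515, 0.384, 0.064) -> [ 0.6  0.4 86. ] [-0.001  0.     0.001]
```

View pics/w1.png

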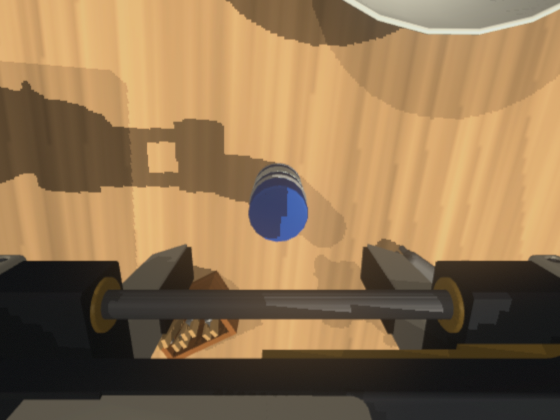

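The wrist view shows the can cap at (278,212), midway between the fingers (190 and 365), with a bowl rim well off to the upper right. Descending.

Request:
{"op": "play_rows", "data": {"motion": [[1,1,-1,20,0,0,0],[1,1,-1,40,0,0,0],[1,1,-1,60,0,0,0],[1,1,-1,75,0,0,0],[1,1,-1,86,0,0,0],[1,1,-1,86,0,0,0],[-1,1,-1,86,0,0,0],[-1,1,-1,86,0,0,0],[-1,1,-1,86,0,0,0],[-1,1,-1,86,0,0,0]], "force": 25}}

```text
clock: 3.15
position: [0.4521, 0.3857, 0.0646]
ee_rot: [-3.137, -0.123, -0.001]
force: [-0.6, 0.1, 0.5]
width: 0.7
```

Request:
{"op": "play_rows", "data": {"motion": [[-1,0,0,0,0,0,0],[-1,0,0,0,0,0,0],[-1,0,0,0,0,0,0],[-1,0,0,0,0,0,0]]}}

```text
clock: 3.55
position: [0.4521, 0.3858, 0.0648]
ee_rot: [-3.137, -0.123, -0.001]
force: [-0.7, 0.0, 2.6]
width: 0.506
```

Request:
{"op": "play_rows", "data": {"motion": [[-1,0,0,-8,0,0,0],[-1,0,0,-20,0,0,0],[-1,0,0,-35,0,0,0],[-1,0,0,-50,0,0,0],[-1,0,0,-65,0,0,0],[-1,0,0,-80,0,0,0],[-1,0,0,-80,0,0,0]]}}

```text
clock: 4.25
position: [0.4533, 0.3865, 0.1476]
ee_rot: [-3.134, -0.122, -0.006]
force: [0.6, 0.2, -0.8]
width: 0.508
```

```bash
python3 -c "
from h import *
go((.5456,.0132,.145),(.5456,.0132,.0725))"
```

```text
clk 4.25 pos [0.4533 0.3865 0.1476] w 0.508 F [ 0.6  0.2 -0.8]
(0.5456, 0.0132, 0.145) -> [ 62.9 379.4   0.9] [-0.005 -0.004  0.001]
(0.5456, 0.0132, 0.0725) -> [ 62.6 379.8  73.4] [-0.005 -0.004  0.001]
```

Request:
{"op": "play_rows", "data": {"motion": [[-1,3,15,0,0,0,0],[-1,8,50,0,0,0,0],[-1,16,95,0,0,0,0],[-1,24,145,0,0,0,0],[-1,32,195,0,0,0,0],[-1,40,245,0,0,0,0],[-1,49,295,0,0,0,0],[-1,57,340,0,0,0,0],[-1,62,370,0,0,0,0],[-1,63,379,0,0,0,0]]}}

```text
clock: 5.25
position: [0.5454, 0.0073, 0.1456]
ee_rot: [-3.137, -0.111, -0.005]
force: [0.1, -0.1, -1.0]
width: 0.504
```

Request:
{"op": "play_rows", "data": {"motion": [[-1,0,0,0,0,0,0],[-1,0,0,0,0,0,0],[-1,0,0,0,0,0,0]]}}

```text
clock: 5.55
position: [0.5448, 0.0087, 0.1453]
ee_rot: [-3.136, -0.114, -0.004]
force: [-0.4, 0.7, -2.0]
width: 0.506
```

```bash
python3 -c "
from h import *
p=arm.get_image('wrist');cv2.imwrite('pics/w2.png',p['img'])
go((.5456,.0132,.0725))"
```

```text
clk 5.6 pos [0.545  0.0089 0.1454] w 0.506 F [ 0.5  0.6 -1. ]
(0.5456, 0.0132, 0.0725) -> [ 0.7 -4.  72.9] [-0.003 -0.003 -0.003]
```

View pics/w2.png

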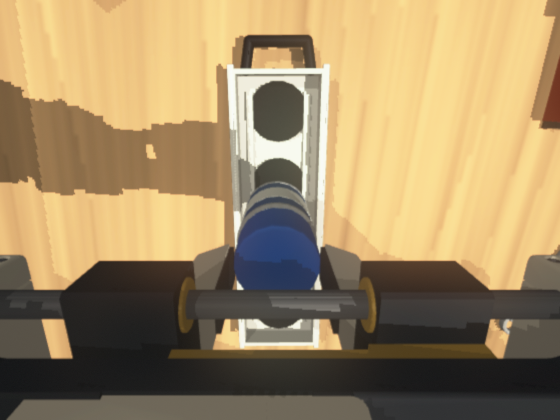

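The view shows the held can upright at (278,245), pad1 at (277,110), and the tray axis in line with the tool. Lowering onto pad2.

Request:
{"op": "play_rows", "data": {"motion": [[-1,0,-4,15,0,0,0],[-1,1,-4,35,0,0,0],[-1,1,-4,52,0,0,0],[-1,1,-4,63,0,0,0],[-1,1,-4,69,0,0,0],[-1,1,-4,72,0,0,0],[-1,1,-4,73,0,0,0],[-1,1,-4,73,0,0,0]]}}

```text
clock: 6.4
position: [0.5463, 0.0133, 0.0729]
ee_rot: [-3.136, -0.115, -0.006]
force: [-0.8, -0.2, -2.4]
width: 0.504
```

Request:
{"op": "play_rows", "data": {"motion": [[-1,0,0,0,0,0,0],[0.3,0,0,0,0,0,0],[0.5,0,0,0,0,0,0],[0.5,0,0,0,0,0,0],[0.6,0,0,0,0,0,0],[0.6,0,0,-10,0,0,0],[0.6,0,0,-30,0,0,0],[0.6,0,0,-60,0,0,0],[0.6,0,0,-90,0,0,0],[1,0,0,-100,0,0,0]]}}

```text
clock: 7.4
position: [0.5476, 0.0127, 0.1764]
ee_rot: [-3.135, -0.114, -0.013]
force: [0.4, -0.5, -0.5]
width: 0.848
```

```bash
python3 -c "
from h import *
go((.3767,-.2312,.13),(.3767,-.2312,.039))"
```

```text
clk 7.4 pos [0.5476 0.0127 0.1764] w 0.848 F [ 0.4 -0.5 -0.5]
(0.3767, -0.2312, 0.13) -> [-188.6  231.    44. ] [-0.004 -0.008 -0.004]
(0.3767, -0.2312, 0.039) -> [-189.3  231.3  135. ] [-0.004 -0.008 -0.004]
```

Request:
{"op": "play_rows", "data": {"motion": [[1,-19,23,0,0,0,0],[1,-38,46,0,0,0,0],[1,-57,69,5,0,0,0],[1,-76,92,10,0,0,0],[1,-95,116,16,0,0,0],[1,-114,139,22,0,0,0],[1,-133,162,28,0,0,0],[1,-152,185,34,0,0,0],[1,-171,208,40,0,0,0],[1,-189,231,44,0,0,0]]}}

```text
clock: 8.4
position: [0.3751, -0.2319, 0.1298]
ee_rot: [-3.135, -0.114, -0.012]
force: [0.3, -0.8, -1.0]
width: 1.001
```

Request:
{"op": "play_rows", "data": {"motion": [[1,0,0,0,0,0,0],[1,0,0,0,0,0,0],[1,0,0,0,0,0,0]]}}

```text
clock: 8.7
position: [0.3758, -0.2312, 0.1299]
ee_rot: [-3.135, -0.116, -0.013]
force: [0.9, 0.4, -0.1]
width: 1.0
```

```bash
cat >> h.py <<'E'
def top(a,b,z,name="wrist"):
    p=arm.get_image(name);w=cloud(p);h=cv2.cvtColor(p['img'],cv2.COLOR_BGR2HSV)
    m=(h[...,0]>=a)&(h[...,0]<=b)&(h[...,1]>100)&(abs(w[...,2]-z)<.006)
    N,l,st,ce=cv2.connectedComponentsWithStats(m.astype(np.uint8));i=1+st[1:,4].argmax();Q=w[l==i]
    print(len(Q),"px",ce[i].round(),"mean",Q.mean(0).round(4),"mid",((Q.min(0)+Q.max(0))/2).round(4),"ext",np.ptp(Q,axis=0).round(3))
    return p
E
python3 -c "
from h import *
p=top(5,20,.07);cv2.imwrite('pics/w3.png',p['img'])
t=arm.get_image('top');cv2.imwrite('pics/t3.png',t['img'])
go((.3767,-.2312,.039))"
```

```text
3190 px [279. 211.] mean [ 0.3771 -0.2289  0.0696] mid [ 0.3773 -0.2299  0.068 ] ext [0.053 0.053 0.008]
clk 8.8 pos [ 0.3759 -0.2311  0.1299] w 1.0 F [-0.2 -0.9 -0.1]
(0.3767, -0.2312, 0.039) -> [ 0.   0.5 90.9] [-0.004 -0.008 -0.002]
```

Request:
{"op": "play_rows", "data": {"motion": [[1,1,-1,20,0,-0.008,0],[1,1,-1,40,0,-0.008,0],[1,1,-1,60,0,-0.008,0],[1,1,-1,78,0,-0.008,0],[1,1,-1,90,0,-0.008,0],[1,1,-1,91,0,-0.008,0],[-1,1,-1,91,0,-0.008,0],[-1,1,-1,91,0,-0.008,0],[-1,1,-1,91,0,-0.008,0],[-1,1,-1,91,0,-0.008,0]]}}

```text
clock: 9.8
position: [0.378, -0.2297, 0.0394]
ee_rot: [-3.135, -0.118, -0.002]
force: [-0.1, 0.3, 0.2]
width: 0.699
```

Request:
{"op": "play_rows", "data": {"motion": [[-1,0,0,0,0,0,0],[-1,0,0,0,0,0,0],[-1,0,0,0,0,0,0],[-1,0,0,0,0,0,0]]}}

```text
clock: 10.2
position: [0.378, -0.2297, 0.0394]
ee_rot: [-3.136, -0.118, -0.002]
force: [-0.5, 0.1, 0.0]
width: 0.351
```

View pics/t3.png

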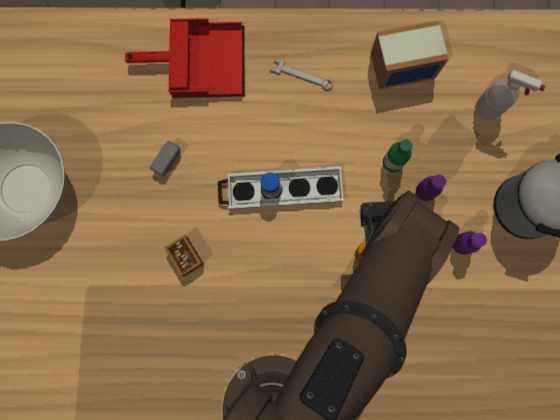

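The top view shows the can standing on pad2 at (270,186) and the arm over the tub. But the opening of 0.35 (32 mm) is too small for a 54 mm lid, so I check the wrist view.

```bash
python3 -c "
from h import *
p=arm.get_image('wrist');cv2.imwrite('pics/w4.png',p['img'])
go((.3767,-.2312,.039))"
```

```text
clk 10.25 pos [ 0.378  -0.2297  0.0394] w 0.311 F [0.8 0.8 0.9]
(0.3767, -0.2312, 0.039) -> [-1.4  1.4  0.4] [-0.004 -0.001 -0.002]
```

View pics/w4.png

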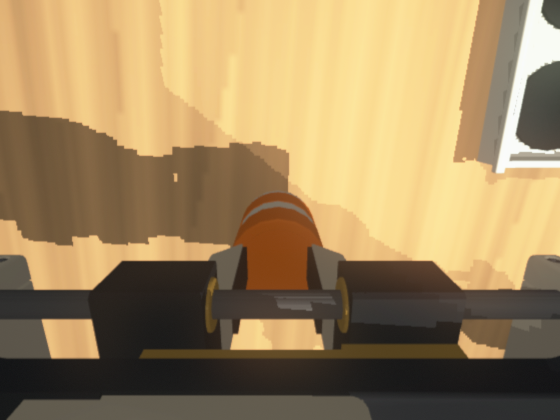

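The tub is slipping out toward image-up, with the fingers behind its middle. I open and measure again.

Request:
{"op": "play_rows", "data": {"motion": [[1,0,0,0,0,0,0],[1,0,0,0,0,0,0],[1,0,0,0,0,0,0],[1,0,0,0,0,0,0],[1,0,0,-30,0,0,0],[1,0,0,-70,0,0,0],[1,0,0,-90,0,0,0],[1,0,0,-90,0,0,0],[1,0,0,-90,0,0,0]]}}

```text
clock: 11.15
position: [0.3781, -0.2298, 0.1294]
ee_rot: [-3.135, -0.118, -0.004]
force: [-0.2, 0.4, -0.6]
width: 0.992
```

```bash
python3 -c "
from h import *
p=top(5,20,.07);cv2.imwrite('pics/w5.png',p['img'])
go((.3767,-.2312,.039))"
```

```text
3197 px [277. 213.] mean [ 0.3772 -0.2289  0.0696] mid [ 0.3774 -0.2301  0.0682] ext [0.053 0.053 0.008]
clk 11.2 pos [ 0.3775 -0.2296  0.1288] w 0.996 F [ 0.   0.1 -1.1]
(0.3767, -0.2312, 0.039) -> [-1.   1.9 89.8] [-0.004 -0.001 -0.002]
```

View pics/w5.png

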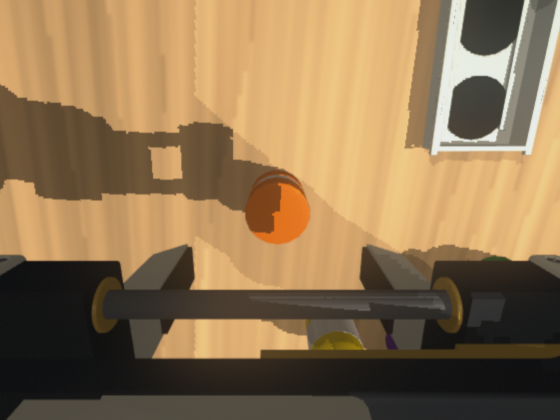

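The tub has not moved (mid (0.3774, -0.2301), same as before), yet the fingers closed past 54 mm without force. I retry, closing in stages, and look from outside.

Request:
{"op": "play_rows", "data": {"motion": [[1,0,0,30,0,0,0],[1,0,0,60,0,0,0],[1,0,0,80,0,0,0],[1,0,0,92,0,0,0],[0.3,0,0,92,0,0,0],[0.3,0,0,92,0,0,0],[0.3,0,0,92,0,0,0],[0,0,0,92,0,0,0],[0,0,0,92,0,0,0],[0,0,0,92,0,0,0]]}}

```text
clock: 12.2
position: [0.3783, -0.2294, 0.0375]
ee_rot: [-3.135, -0.118, -0.004]
force: [-2.8, 1.7, 36.9]
width: 0.534
```

```bash
python3 -c "
from h import *
p=arm.get_image('wrist');s=arm.get_image('scene')
a=cv2.resize(s['img'][140:220,220:330],(550,400),interpolation=cv2.INTER_CUBIC)
b=cv2.resize(p['img'],(533,400))[:,141:391]
cv2.imwrite('pics/w6.png',np.hstack([b,a]))
go((.3767,-.2312,.039))"
```

```text
clk 12.3 pos [ 0.3785 -0.2297  0.0381] w 0.512 F [-1.9  1.2 22.2]
(0.3767, -0.2312, 0.039) -> [-1.9  1.4 -1. ] [-0.004 -0.003 -0.002]
```

View pics/w6.png

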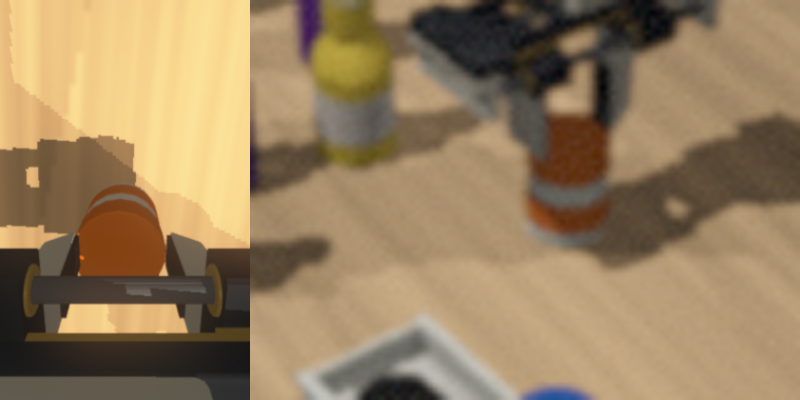

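Request:
{"op": "play_rows", "data": {"motion": [[0.5,0,0,-1,0,0,0],[0.5,0,0,-1,0,0,0],[0.5,0,0,-1,0,0,0],[0.5,0,0,-1,0,0,0]], "force": 15}}

```text
clock: 12.7
position: [0.3783, -0.2295, 0.039]
ee_rot: [-3.135, -0.118, -0.004]
force: [-0.2, 0.0, -1.0]
width: 0.744
```

Request:
{"op": "play_rows", "data": {"motion": [[0.2,0,0,0,0,0,0],[0.2,0,0,0,0,0,0],[0.2,0,0,0,0,0,0]]}}

```text
clock: 13.0
position: [0.3783, -0.2295, 0.0388]
ee_rot: [-3.135, -0.118, -0.004]
force: [-0.6, -0.0, -0.4]
width: 0.6
```

Request:
{"op": "play_rows", "data": {"motion": [[0.1,0,0,0,0,0,0],[0.1,0,0,0,0,0,0],[0.1,0,0,0,0,0,0]]}}

```text
clock: 13.3
position: [0.3783, -0.2295, 0.0389]
ee_rot: [-3.135, -0.118, -0.004]
force: [-0.7, 0.2, -1.2]
width: 0.553
```

Request:
{"op": "play_rows", "data": {"motion": [[-0.2,0,0,0,0,0,0],[-0.2,0,0,0,0,0,0],[-0.2,0,0,0,0,0,0]]}}

```text
clock: 13.6
position: [0.3782, -0.2295, 0.0389]
ee_rot: [-3.135, -0.118, -0.004]
force: [0.7, -0.1, -0.5]
width: 0.404
```

The fingers meet no resistance at lid height (tip z ≥ 0.0385), though a tip at 0.0375 met an upward push. I grip lower, on the body, still above the tray-wall height.

Request:
{"op": "play_rows", "data": {"motion": [[1,0,0,0,0,0,0],[1,0,0,0,0,0,0],[1,0,0,0,0,0,0],[1,0,0,0,0,0,0],[1,0,0,8,0,0,0],[1,0,0,14,0,0,0],[1,0,0,14,0,0,0],[0.3,0,0,14,0,0,0],[0.3,0,0,14,0,0,0],[0.3,0,0,14,0,0,0]]}}

```text
clock: 14.6
position: [0.3784, -0.2296, 0.025]
ee_rot: [-3.135, -0.118, -0.004]
force: [0.3, 0.4, 0.4]
width: 0.788
```

Request:
{"op": "play_rows", "data": {"motion": [[-0.2,0,0,0,0,0,0],[-0.2,0,0,0,0,0,0],[-0.2,0,0,0,0,0,0],[-0.2,0,0,0,0,0,0]]}}

```text
clock: 15.0
position: [0.3785, -0.2296, 0.0251]
ee_rot: [-3.135, -0.118, -0.004]
force: [0.1, 0.4, 2.3]
width: 0.584
```

```bash
python3 -c "
from h import *
p=arm.get_image('wrist');s=arm.get_image('scene')
a=cv2.resize(s['img'][140:220,220:330],(550,400),interpolation=cv2.INTER_CUBIC)
b=cv2.resize(p['img'],(533,400))[:,141:391]
cv2.imwrite('pics/w7.png',np.hstack([b,a]))
go((.3767,-.2312,.039))"
```

```text
clk 15.1 pos [ 0.3786 -0.2296  0.0251] w 0.584 F [ 0.9 -0.1  2.6]
(0.3767, -0.2312, 0.039) -> [ -1.9   1.4 -13.9] [-0.004 -0.003 -0.001]
```

View pics/w7.png

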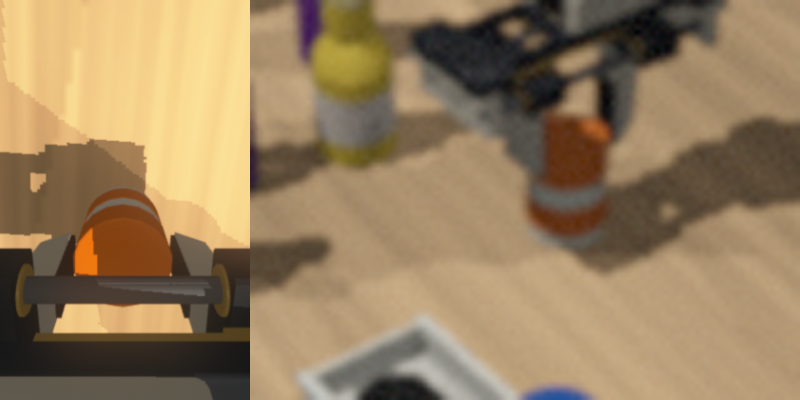

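Contact now at 0.584 (53.7 mm), i.e. on the 54 mm lid. In the picture the fingertips sit near the lid, not 25 mm above the table, so the true tips look higher than reported. I measure that by depth.

```bash
python3 -c "
from h import *
p=arm.get_image('scene');w=cloud(p);h=cv2.cvtColor(p['img'],cv2.COLOR_BGR2HSV)
c=np.array([.3785,-.2296]);t=np.radians(4.4)
d=w[...,:2]-c;a=d@[np.cos(t),np.sin(t)];b=d@[np.sin(t),-np.cos(t)];z=w[...,2]
g=(h[...,1]<70)
for lo,hi in [(26,36),(36,48),(-60,-26),(48,100)]:
  m=g&(a*1000>lo)&(a*1000<hi)&(abs(b)<.012)&(z>.004)
  print('finger a',lo,hi,m.sum(),np.percentile(z[m],[0,5,20,50,100]).round(3) if m.any() else '')
m=g&(abs(a)<.1)&(abs(b)<.06)&(z>.01)
print(np.histogram(z[m],bins=np.arange(0,.24,.01)))
m=(abs(a)<.1)&(b<-.025)&(b>-.06)&(z>.01)
print('front body',np.histogram(z[m],bins=np.arange(0,.24,.01))[0])
"
```

```text
finger a 26 36 66 [0.062 0.073 0.146 0.238 0.37 ]
finger a 36 48 152 [0.07  0.079 0.098 0.282 0.477]
finger a -60 -26 71 [0.063 0.072 0.083 0.1   0.224]
finger a 48 100 267 [0.117 0.133 0.164 0.413 0.472]
(array([  0,   1,   1,  29,  19,   0,   8,  24,  33,  34,  26,  16,  47,
       123, 127, 100, 351,  82,  74,  82,  24,  43,  83]), array([0.  , 0.01, 0.02, 0.03, 0.04, 0.05, 0.06, 0.07, 0.08, 0.09, 0.1 ,
       0.11, 0.12, 0.13, 0.14, 0.15, 0.16, 0.17, 0.18, 0.19, 0.2 , 0.21,
       0.22, 0.23]))
front body [  0   5   2   2   4   6   4   1   0   0   0   0  35 114 111  56  91  19
  13  10   1  41  71]
```

The true tips are about 32 mm higher than the reported TCP (tips seen at ~0.06 with 0.025 reported, first lid contact at 0.0375, body underside ~0.12). I'll command 32 mm lower from here on. First I check whether the placed can shows an xy bias too.

```bash
python3 -c "
from h import *
for n in ['top','scene']: top(100,130,.107,n)
go((.3785,-.2296,.009))"
```

```text
281 px [270. 182.] mean [0.5439 0.012  0.1066] mid [0.5437 0.0126 0.1069] ext [0.046 0.042 0.011]
171 px [281. 224.] mean [0.549  0.0166 0.1065] mid [0.5487 0.0146 0.106 ] ext [0.044 0.045 0.01 ]
clk 15.25 pos [ 0.3785 -0.2296  0.0251] w 0.585 F [-0.8  0.5  3.3]
(0.3785, -0.2296, 0.009) -> [-0.1  0.1 16.1] [-0.004 -0.003 -0.001]
```

Request:
{"op": "play_rows", "data": {"motion": [[1,0,0,0,0,0,0],[1,0,0,0,0,0,0],[1,0,0,0,0,0,0],[1,0,0,5,0,0,0],[1,0,0,10,0,0,0],[1,0,0,14,0,0,0],[1,0,0,14,0,0,0],[-0.3,0,0,14,0,0,0],[-0.3,0,0,14,0,0,0],[-0.3,0,0,14,0,0,0]], "force": 25}}

```text
clock: 16.25
position: [0.3787, -0.2296, 0.0112]
ee_rot: [-3.135, -0.118, -0.005]
force: [-0.3, 1.0, 0.1]
width: 0.787
```

Request:
{"op": "play_rows", "data": {"motion": [[-1,0,0,0,0,0,0],[-1,0,0,0,0,0,0],[-1,0,0,0,0,0,0],[-1,0,0,0,0,0,0],[-1,0,0,0,0,0,0]]}}

```text
clock: 16.75
position: [0.3787, -0.2296, 0.0113]
ee_rot: [-3.135, -0.118, -0.005]
force: [-0.4, -0.3, 1.7]
width: 0.587
```

The can stands at (0.546, 0.0135), so there is no xy bias. The tub is now held (54 mm). Lift high enough to clear the can, and carry to pad1.

Request:
{"op": "play_rows", "data": {"motion": [[-1,0,0,-8,0,0,0],[-1,0,0,-25,0,0,0],[-1,0,0,-45,0,0,0],[-1,0,0,-65,0,0,0],[-1,0,0,-85,0,0,0],[-1,0,0,-105,0,0,0],[-1,0,0,-122,0,0,0],[-1,0,0,-130,0,0,0],[-1,0,0,-130,0,0,0]]}}

```text
clock: 17.65
position: [0.3788, -0.2303, 0.1421]
ee_rot: [-3.136, -0.118, -0.008]
force: [-0.1, 1.1, -2.9]
width: 0.583
```

```bash
python3 -c "
from h import *
go((.540,.0865,.14),(.540,.0865,.019))"
```

```text
clk 17.65 pos [ 0.3788 -0.2303  0.1421] w 0.583 F [-0.1  1.1 -2.9]
(0.54, 0.0865, 0.14) -> [ 184.6 -303.7    4.1] [-0.004 -0.005 -0.001]
(0.54, 0.0865, 0.019) -> [ 184.  -303.2  125.1] [-0.004 -0.005 -0.001]
```

Request:
{"op": "play_rows", "data": {"motion": [[-1,10,-15,0,0,0,0],[-1,30,-48,0,0,0,0],[-1,52,-85,0,0,0,0],[-1,75,-122,0,0,0,0],[-1,97,-160,0,0,0,0],[-1,120,-197,0,0,0,0],[-1,143,-234,0,0,0,0],[-1,165,-271,0,0,0,0],[-1,180,-297,2,0,0,0],[-1,184,-303,4,0,0,0]]}}

```text
clock: 18.65
position: [0.5398, 0.0902, 0.1385]
ee_rot: [-3.135, -0.127, -0.005]
force: [-0.0, -0.6, -2.8]
width: 0.583
```

Request:
{"op": "play_rows", "data": {"motion": [[-1,0,0,0,0,0,0],[-1,0,0,0,0,0,0],[-1,0,0,0,0,0,0]]}}

```text
clock: 18.95
position: [0.5392, 0.0887, 0.1381]
ee_rot: [-3.135, -0.124, -0.004]
force: [-0.1, -0.2, -2.3]
width: 0.584
```

```bash
python3 -c "
from h import *
go((.540,.0865,.0185))"
```

```text
clk 18.95 pos [0.5392 0.0887 0.1381] w 0.584 F [-0.1 -0.2 -2.3]
(0.54, 0.0865, 0.0185) -> [  0.4   2.7 119.6] [-0.004 -0.003  0.002]
```

Request:
{"op": "play_rows", "data": {"motion": [[-1,0,3,20,0,0,0],[-1,0,2,45,0,0,0],[-1,0,2,70,0,0,0],[-1,0,2,90,0,0,0],[-1,0,2,105,0,0,0],[-1,0,2,114,0,0,0],[-1,0,2,118,0,0,0],[-1,0,2,120,0,0,0],[-1,0,2,120,0,0,0]]}}

```text
clock: 19.85
position: [0.54, 0.087, 0.0187]
ee_rot: [-3.135, -0.124, -0.005]
force: [0.8, 0.2, -1.3]
width: 0.588
```

Request:
{"op": "play_rows", "data": {"motion": [[0.4,0,0,0,0,0,0],[0.6,0,0,0,0,0,0],[0.6,0,0,0,0,0,0],[0.6,0,0,0,0,0,0],[0.6,0,0,-10,0,0,0],[0.6,0,0,-30,0,0,0],[0.6,0,0,-70,0,0,0],[0.6,0,0,-115,0,0,0],[1,0,0,-155,0,0,0],[1,0,0,-155,0,0,0]]}}

```text
clock: 20.85
position: [0.5429, 0.0864, 0.1798]
ee_rot: [-3.133, -0.122, -0.02]
force: [0.2, 0.2, -0.7]
width: 0.931
```

```bash
python3 -c "
from h import *
for n in ['top','scene']: top(5,20,.077,n)
go((.448,-.377,.16),(.448,-.377,.06))"
```

```text
53 px [381.  65.] mean [ 0.866  -0.2718  0.0763] mid [ 0.8748 -0.2744  0.0769] ext [0.098 0.031 0.012]
279 px [299. 248.] mean [0.5403 0.0874 0.0767] mid [0.5388 0.0853 0.0761] ext [0.053 0.055 0.01 ]
clk 20.95 pos [0.54   0.0866 0.1752] w 0.982 F [-1.   0.8 -0.9]
(0.448, -0.377, 0.16) -> [-128.3  454.9   12.2] [-0.005 -0.006  0.002]
(0.448, -0.377, 0.06) -> [-128.9  455.4  112.2] [-0.005 -0.006  0.002]
```

Tub placed at (0.539, 0.086). Next, the cream bottle.

Request:
{"op": "play_rows", "data": {"motion": [[1,-8,30,0,0,0,0],[1,-20,75,0,0,0,0],[1,-34,120,0,0,0,0],[1,-48,168,0,0,0,0],[1,-61,216,0,0,0,0],[1,-75,264,0,0,0,0],[1,-88,312,0,0,0,0],[1,-102,360,0,0,0,0],[1,-115,410,0,0,0,0],[1,-128,455,10,0,0,0]]}}

```text
clock: 21.95
position: [0.4476, -0.379, 0.1619]
ee_rot: [-3.134, -0.124, -0.009]
force: [1.5, 0.9, 1.1]
width: 0.999
```

Request:
{"op": "play_rows", "data": {"motion": [[1,0,0,0,0,0,0],[1,0,0,0,0,0,0],[1,0,0,0,0,0,0]]}}

```text
clock: 22.25
position: [0.4477, -0.3775, 0.1609]
ee_rot: [-3.132, -0.125, -0.007]
force: [-0.2, 0.5, -0.9]
width: 1.003
```

```bash
python3 -c "
from h import *
p=top(22,36,.13);cv2.imwrite('pics/w8.png',p['img'])
go((.448,-.377,.06))"
```

```text
1502 px [279. 223.] mean [ 0.4483 -0.3756  0.1293] mid [ 0.4485 -0.3766  0.1279] ext [0.033 0.032 0.008]
clk 22.3 pos [ 0.4482 -0.3771  0.1613] w 1.001 F [0.6 1.  0.2]
(0.448, -0.377, 0.06) -> [ -0.7   0.6 101.3] [-0.007 -0.005  0.004]
```

View pics/w8.png

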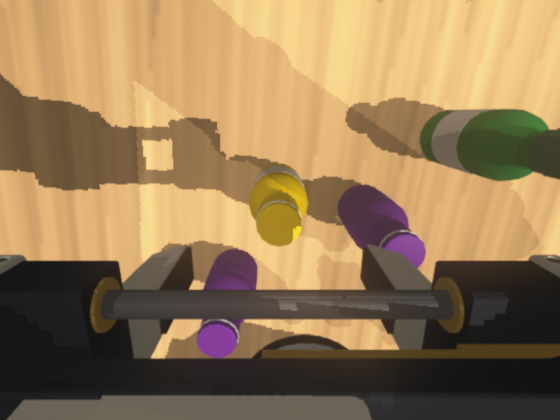

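The yellow cap sits at (279,223), centred between the fingers; the purple look-alikes are at (403,248) and (217,337) and stay clear, with the jaws narrowed to 60 mm.

Request:
{"op": "play_rows", "data": {"motion": [[0.3,0,0,0,-0.007,-0.005,0],[0.3,0,0,0,-0.007,-0.005,0],[0.3,0,0,20,-0.007,-0.005,0],[0.3,0,0,40,-0.007,-0.005,0],[0.3,0,0,60,-0.007,-0.005,0],[0.3,0,0,80,-0.007,-0.005,0],[0.3,0,0,95,-0.007,-0.005,0],[0.3,0,0,101,-0.007,-0.005,0],[0.3,0,0,101,-0.007,-0.005,0],[-0.4,0,0,101,-0.007,-0.005,0]]}}

```text
clock: 23.3
position: [0.449, -0.3768, 0.0609]
ee_rot: [3.138, 0.127, 0.002]
force: [0.6, -0.6, 0.7]
width: 0.602
```

Request:
{"op": "play_rows", "data": {"motion": [[-1,0,0,0,0,0,0],[-1,0,0,0,0,0,0],[-1,0,0,0,0,0,0],[-1,0,0,0,0,0,0],[-1,0,0,0,0,0,0]]}}

```text
clock: 23.8
position: [0.4494, -0.377, 0.0615]
ee_rot: [3.138, 0.127, 0.003]
force: [-0.2, 0.7, 6.3]
width: 0.366
```

Request:
{"op": "play_rows", "data": {"motion": [[-1,0,0,-6,0,0,0],[-1,0,0,-18,0,0,0],[-1,0,0,-33,0,0,0],[-1,0,0,-50,0,0,0],[-1,0,0,-67,0,0,0],[-1,0,0,-82,0,0,0],[-1,0,0,-90,0,0,0],[-1,0,0,-90,0,0,0]]}}

```text
clock: 24.6
position: [0.4498, -0.3775, 0.1532]
ee_rot: [3.136, 0.127, 0.006]
force: [-0.5, 0.3, -2.6]
width: 0.37
```

```bash
python3 -c "
from h import *
go((.5512,-.060,.15),(.5512,-.060,.0685))"
```

```text
clk 24.6 pos [ 0.4498 -0.3775  0.1532] w 0.37 F [-0.5  0.3 -2.6]
(0.5512, -0.06, 0.15) -> [ 126.7 -308.2    2.7] [ 0.003 -0.004  0.004]
(0.5512, -0.06, 0.0685) -> [ 126.4 -308.5   84.2] [ 0.003 -0.004  0.004]
```

Request:
{"op": "play_rows", "data": {"motion": [[-1,6,-14,0,0,0,0],[-1,18,-44,0,0,0,0],[-1,34,-82,0,0,0,0],[-1,50,-121,0,0,0,0],[-1,66,-160,0,0,0,0],[-1,82,-200,0,0,0,0],[-1,98,-239,0,0,0,0],[-1,112,-274,0,0,0,0],[-1,122,-298,2,0,0,0],[-1,127,-308,3,0,0,0]]}}

```text
clock: 25.6
position: [0.5514, -0.0554, 0.1487]
ee_rot: [3.137, 0.135, 0.004]
force: [-0.4, -0.6, -2.2]
width: 0.366
```

Request:
{"op": "play_rows", "data": {"motion": [[-1,0,0,0,0,0,0],[-1,0,0,0,0,0,0],[-1,0,0,0,0,0,0],[-1,0,0,0,0,0,0]]}}

```text
clock: 26.0
position: [0.551, -0.057, 0.1488]
ee_rot: [3.137, 0.131, 0.004]
force: [0.5, 0.8, -2.4]
width: 0.364
```

```bash
python3 -c "
from h import *
p=arm.get_image('wrist');cv2.imwrite('pics/w9.png',p['img'])
go((.5512,-.060,.0685))"
```

```text
clk 26.05 pos [ 0.5511 -0.0568  0.1488] w 0.368 F [ 0.6  0.4 -1.9]
(0.5512, -0.06, 0.0685) -> [-0.4  3.1 80.4] [ 0.002 -0.003  0.007]
```

View pics/w9.png

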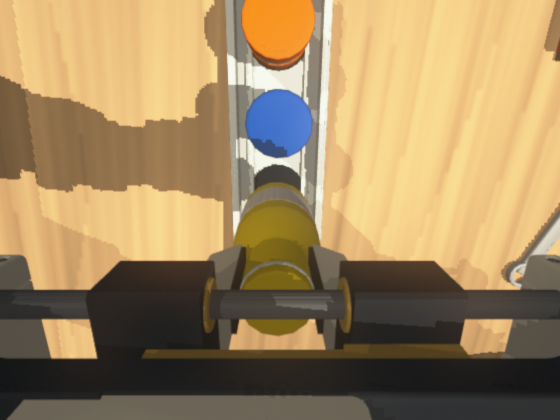

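The tub (278,20) and the can (278,122) stand in line on their pads; the yellow bottle hangs upright over pad3 (278,180). Lowering.

Request:
{"op": "play_rows", "data": {"motion": [[-1,0,3,12,0,0,0.007],[-1,0,3,30,0,0,0.007],[-1,0,3,48,0,0,0.007],[-1,0,3,63,0,0,0.007],[-1,0,3,73,0,0,0.007],[-1,0,3,78,0,0,0.007],[-1,0,3,80,0,0,0.007],[-1,0,3,81,0,0,0.007],[-1,0,3,81,0,0,0.007]]}}

```text
clock: 26.95
position: [0.5519, -0.0602, 0.0686]
ee_rot: [3.138, 0.12, 0.006]
force: [-1.0, 0.1, 0.5]
width: 0.365
```

Request:
{"op": "play_rows", "data": {"motion": [[-0.1,0,0,0,0,0,0],[0.2,0,0,0,0,0,0],[0.3,0,0,0,0,0,0],[0.3,0,0,0,0,0,0],[0.3,0,0,0,0,0,0],[0.3,0,0,-10,0,0,0],[0.3,0,0,-30,0,0,0],[0.3,0,0,-60,0,0,0],[0.3,0,0,-100,0,0,0],[0.3,0,0,-130,0,0,0]]}}

```text
clock: 27.95
position: [0.5518, -0.0605, 0.2014]
ee_rot: [3.137, 0.119, 0.008]
force: [0.2, -0.7, -0.6]
width: 0.65
```

```bash
python3 -c "
from h import *
for n in ['top','scene']: top(22,36,.137,n)
go((.619,-.308,.195),(.619,-.308,.099))"
```

```text
Traceback (most recent call last):
  File "h.py", line 18, in top
    N,l,st,ce=cv2.connectedComponentsWithStats(m.astype(np.uint8));i=1+st[1:,4].argmax();Q=w[l==i]
                                                                       ~~~~~~~~~~~~~~~^^
ValueError: attempt to get argmax of an empty sequence
```

```bash
python3 -c "
from h import *
top(22,36,.137,'scene')
go((.619,-.308,.195),(.619,-.308,.099))"
```

```text
89 px [264. 200.] mean [ 0.5528 -0.0594  0.1362] mid [ 0.5522 -0.0613  0.1355] ext [0.029 0.036 0.009]
clk 28.05 pos [ 0.5541 -0.0607  0.2034] w 0.645 F [ 0.5 -0.4 -0. ]
(0.619, -0.308, 0.195) -> [ 45.9 251.5   9.4] [ 0.002 -0.011 -0.001]
(0.619, -0.308, 0.099) -> [ 44.8 251.3 105.4] [ 0.002 -0.011 -0.001]
```

Cream bottle placed at (0.552, -0.061). Now the green bottle.

Request:
{"op": "play_rows", "data": {"motion": [[0.3,5,25,0,0,-0.01,0],[0.3,9,50,0,0,-0.01,0],[0.3,14,75,0,0,-0.01,0],[0.3,18,100,0,0,-0.01,0],[0.3,23,125,0,0,-0.01,0],[0.3,28,150,0,0,-0.01,0],[0.3,32,175,0,0,-0.01,0],[0.3,37,200,2,0,-0.01,0],[0.3,42,228,5,0,-0.01,0],[0.3,46,251,9,0,-0.01,0]]}}

```text
clock: 29.05
position: [0.619, -0.3091, 0.1952]
ee_rot: [3.137, 0.119, 0.001]
force: [0.4, 0.8, 0.0]
width: 0.65
```

Request:
{"op": "play_rows", "data": {"motion": [[0.3,0,0,0,0,0,0],[0.3,0,0,0,0,0,0],[0.3,0,0,0,0,0,0]]}}

```text
clock: 29.35
position: [0.6191, -0.3079, 0.1952]
ee_rot: [3.138, 0.12, 0.001]
force: [-0.0, 0.3, -0.2]
width: 0.646
```

```bash
python3 -c "
from h import *
p=top(50,90,.165);cv2.imwrite('pics/w10.png',p['img'])
go((.619,-.308,.099))"
```

```text
Traceback (most recent call last):
  File "h.py", line 18, in top
    N,l,st,ce=cv2.connectedComponentsWithStats(m.astype(np.uint8));i=1+st[1:,4].argmax();Q=w[l==i]
                                                                       ~~~~~~~~~~~~~~~^^
ValueError: attempt to get argmax of an empty sequence
```

```bash
python3 -c "
from h import *
p=arm.get_image('wrist');cv2.imwrite('pics/w10.png',p['img']);w=cloud(p)
h=cv2.cvtColor(p['img'],cv2.COLOR_BGR2HSV)
m=(abs(w[...,2]-.164)<.007)&(np.hypot(w[...,0]-.619,w[...,1]+.308)<.04)
Q=w[m];print(m.sum(),Q.mean(0),(Q.min(0)+Q.max(0))/2,np.ptp(Q,axis=0),np.median(h[m],axis=0),np.argwhere(m).mean(0))
go((.619,-.308,.099))"
```

```text
1285 [ 0.62233592 -0.30732205  0.16409922] [ 0.62266454 -0.3081486   0.16167138] [0.03081499 0.02975024 0.00918621] [30. 77. 78.] [225.57276265 282.25447471]
clk 29.45 pos [ 0.6193 -0.3077  0.1955] w 0.649 F [-0.3 -0.2  0.4]
(0.619, -0.308, 0.099) -> [-0.5  0.2 96.5] [ 0.002 -0.001  0.   ]
```

View pics/w10.png

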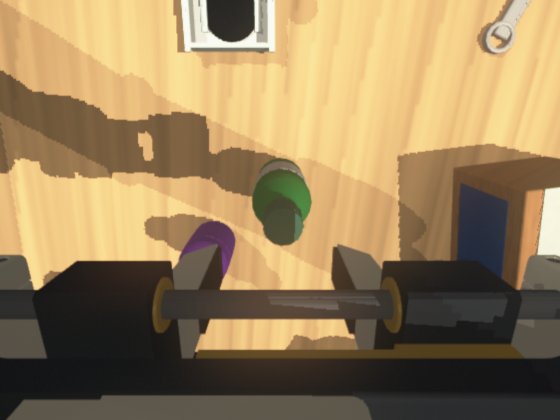

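The green cap is at (282,225), about 3 mm toward +x. A box stands at the right (460+), so I check its height and edge before the wide gripper body goes down.

```bash
python3 -c "
import numpy as np
w=np.load('top0.npy')
m=(w[...,1]>-.42)&(w[...,1]<-.2)&(w[...,0]>.66)&(w[...,0]<1)&(w[...,2]>.03)
Q=w[m];print(len(Q),Q.min(0),Q.max(0),np.percentile(Q[:,0],[1,5]))"
```

```text
3518 [ 0.82617686 -0.41997165  0.03010302] [ 0.96658836 -0.25607284  0.1291115 ] [0.82958813 0.83339969]
```

The box starts at x=0.826, well clear. Descend.

Request:
{"op": "play_rows", "data": {"motion": [[0.3,3,0,10,0,0,0],[0.3,3,0,30,0,0,0],[0.3,3,0,50,0,0,0],[0.3,3,0,70,0,0,0],[0.3,3,0,87,0,0,0],[0.3,3,0,96,0,0,0],[0.3,3,0,96,0,0,0],[0,3,0,96,0,0,0],[-0.2,3,0,96,0,0,0],[-0.3,3,0,96,0,0,0]]}}

```text
clock: 30.45
position: [0.6229, -0.3079, 0.1004]
ee_rot: [3.137, 0.121, 0.004]
force: [-0.0, 0.2, 0.0]
width: 0.44
```

Request:
{"op": "play_rows", "data": {"motion": [[-1,0,0,0,0,0,0],[-1,0,0,0,0,0,0],[-1,0,0,0,0,0,0],[-1,0,0,0,0,0,0],[-1,0,0,0,0,0,0]]}}

```text
clock: 30.95
position: [0.6235, -0.308, 0.101]
ee_rot: [3.137, 0.121, 0.006]
force: [0.4, 1.1, 5.2]
width: 0.322
```

Request:
{"op": "play_rows", "data": {"motion": [[-1,0,0,-6,0,0,0],[-1,0,0,-18,0,0,0],[-1,0,0,-33,0,0,0],[-1,0,0,-48,0,0,0],[-1,0,0,-62,0,0,0],[-1,0,0,-70,0,0,0],[-1,0,0,-70,0,0,0],[-1,0,0,-70,0,0,0]]}}

```text
clock: 31.75
position: [0.6231, -0.3077, 0.1709]
ee_rot: [3.137, 0.121, 0.005]
force: [-0.9, 1.4, -2.2]
width: 0.321
```

```bash
python3 -c "
from h import *
go((.5569,-.134,.17),(.5569,-.134,.108))"
```

```text
clk 31.75 pos [ 0.6231 -0.3077  0.1709] w 0.321 F [-0.9  1.4 -2.2]
(0.5569, -0.134, 0.17) -> [ -52.5 -178.3    0.2] [ 0.003 -0.003  0.001]
(0.5569, -0.134, 0.108) -> [ -52.8 -178.5   62.2] [ 0.003 -0.003  0.001]
```

Request:
{"op": "play_rows", "data": {"motion": [[-1,-3,-9,0,0,0,0],[-1,-8,-28,0,0,0,0],[-1,-15,-51,0,0,0,0],[-1,-22,-75,0,0,0,0],[-1,-29,-99,0,0,0,0],[-1,-36,-123,0,0,0,0],[-1,-43,-146,0,0,0,0],[-1,-49,-165,0,0,0,0],[-1,-52,-175,0,0,0,0],[-1,-52,-178,0,0,0,0]]}}

```text
clock: 32.75
position: [0.5569, -0.1327, 0.1699]
ee_rot: [3.137, 0.124, 0.004]
force: [0.7, -0.0, -2.1]
width: 0.321
```

Request:
{"op": "play_rows", "data": {"motion": [[-1,0,0,0,0,0,0],[-1,0,0,0,0,0,0],[-1,0,0,0,0,0,0],[-1,0,0,0,0,0,0]]}}

```text
clock: 33.15
position: [0.5569, -0.1335, 0.1698]
ee_rot: [3.137, 0.122, 0.004]
force: [0.2, 0.9, -2.4]
width: 0.318
```

```bash
python3 -c "
from h import *
go((.5569,-.134,.108))"
```

```text
clk 33.15 pos [ 0.5569 -0.1335  0.1698] w 0.318 F [ 0.2  0.9 -2.4]
(0.5569, -0.134, 0.108) -> [-0.2  0.3 61.8] [ 0.002 -0.003  0.001]
```

Request:
{"op": "play_rows", "data": {"motion": [[-1,0,0,10,0,0,0],[-1,0,0,25,0,0,0],[-1,0,0,40,0,0,0],[-1,0,0,51,0,0,0],[-1,0,0,57,0,0,0],[-1,0,0,60,0,0,0],[-1,0,0,62,0,0,0],[-1,0,0,62,0,0,0],[-1,0,0,62,0,0,0]]}}

```text
clock: 34.05
position: [0.5574, -0.1337, 0.1082]
ee_rot: [3.137, 0.122, 0.005]
force: [1.3, -0.5, -2.3]
width: 0.326
```

Request:
{"op": "play_rows", "data": {"motion": [[-0.2,0,0,0,0,0,0],[0.1,0,0,0,0,0,0],[0.3,0,0,0,0,0,0],[0.3,0,0,0,0,0,0],[0.3,0,0,0,0,0,0],[0.3,0,0,-10,0,0,0],[0.3,0,0,-30,0,0,0],[0.3,0,0,-55,0,0,0],[0.3,0,0,-85,0,0,0],[0.3,0,0,-95,0,0,0]]}}

```text
clock: 35.05
position: [0.5584, -0.1343, 0.2068]
ee_rot: [3.136, 0.122, 0.012]
force: [0.1, -1.2, 0.1]
width: 0.652
```

Request:
{"op": "play_rows", "data": {"motion": [[0.3,-30,0,0,0,0,0],[0.3,-60,0,0,0,0,0],[0.3,-90,0,0,0,0,0],[0.3,-120,0,0,0,0,0],[0.3,-145,0,0,0,0,0],[0.3,-150,0,0,0,0,0],[0.3,-150,0,0,0,0,0]]}}

```text
clock: 35.75
position: [0.4087, -0.1459, 0.206]
ee_rot: [3.137, 0.121, 0.014]
force: [0.0, 0.0, 0.1]
width: 0.648
```

Run:
```python
from h import *
s=arm.get_image('scene');t=arm.get_image('top');print(arm.observe()["clock"])
for n,p in (("scene",s),("top",t)):
    w=cloud(p)
    for k,c,z in [("tub",(.54,.0865),.077),("can",(.5456,.0132),.107),("cream",(.5512,-.06),.137),("green",(.5569,-.134),.172)]:
        Q=w[(np.hypot(w[...,0]-c[0],w[...,1]-c[1])<.036)&(abs(w[...,2]-z)<.006)]
        print(n,k,len(Q),((Q.min(0)+Q.max(0))/2-[*c,z]).round(4)*1000 if len(Q) else "")
    w0=np.load(n+"0.npy")
    for k,c in [("peg",(.366,.231)),("brush",(.62,.295)),("purp1",(.544,-.392)),("purp2",(.405,-.48))]:
        f=lambda w:(lambda Q:np.r_[np.median(Q,0),len(Q)])(w[(np.hypot(w[...,0]-c[0],w[...,1]-c[1])<.07)&(w[...,2]>.02)])
        print(n,k,f(w0).round(4),f(w).round(4))
a=cv2.resize(s['img'][160:290,200:340],(430,400),interpolation=cv2.INTER_CUBIC)
b=cv2.resize(t['img'][110:240,210:350],(430,400),interpolation=cv2.INTER_CUBIC)[:,:370]
cv2.imwrite('pics/f.png',np.hstack([a,b]))
```

```text
35.85
scene tub 281 [-1.7 -0.  -0.7]
scene can 198 [-0.4  0.2 -0.6]
scene cream 101 [-0.3 -0.9 -1.7]
scene green 75 [ 0.1 -0.3 -1.5]
scene peg [3.755e-01 2.388e-01 4.560e-02 6.690e+02] [3.753e-01 2.387e-01 4.560e-02 6.660e+02]
scene brush [6.258e-01 2.973e-01 3.900e-02 7.490e+02] [6.258e-01 2.972e-01 3.900e-02 7.480e+02]
scene purp1 [ 5.491e-01 -3.782e-01  7.820e-02  4.620e+02] [ 5.502e-01 -3.791e-01  7.520e-02  4.920e+02]
scene purp2 [ 4.170e-01 -4.722e-01  9.070e-02  2.730e+02] [ 4.129e-01 -4.674e-01  7.430e-02  4.310e+02]
top tub 347 [-2.7 -2.6  0.1]
top can 287 [-1.4 -1.7 -0.1]
top cream 156 [-1.9 -3.  -0.2]
top green 86 [-0.8  0.6 -0.5]
top peg [3.644e-01 2.289e-01 4.690e-02 5.790e+02] [3.646e-01 2.293e-01 4.660e-02 5.770e+02]
top brush [6.197e-01 2.908e-01 3.870e-02 5.450e+02] [6.193e-01 2.903e-01 3.890e-02 5.460e+02]
top purp1 [ 5.359e-01 -3.844e-01  8.420e-02  5.420e+02] [ 5.360e-01 -3.843e-01  8.430e-02  5.390e+02]
top purp2 [ 4.010e-01 -4.707e-01  8.400e-02  5.850e+02] [ 4.010e-01 -4.711e-01  8.430e-02  5.810e+02]
```

View pics/f.png

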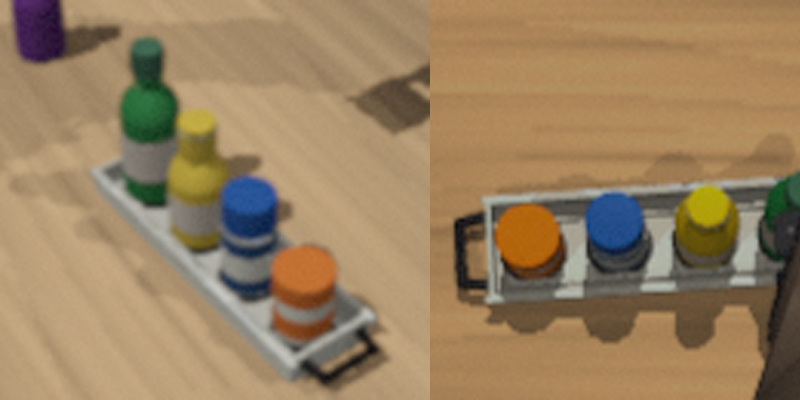

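The left half shows all four standing upright in the tray: tub (303,290) at the handle end, then can (248,235), cream (197,180) and green (148,120). All are within about 3 mm of their pads at the right heights, and the bystanders are unmoved. Handing in.

```bash
python3 -c "
from cell import arm
print(arm.sign_off())"
```

```text
the job is handed in; nothing more can be done
None
```

The tray is loaded and handed in at about 36 s. From the handle end it holds the tub, the can, the yellow bottle and the green bottle, one upright on each pad.

- **Placing:** in the scene camera each object is within 2 mm of its pad centre and at the expected height. The top camera agrees to within about 4 mm, and its view of the green bottle was partly blocked by the arm.
- **Bystanders:** the peg box and the brush show no movement. The purple look-alikes were left alone and show none in the top camera. The scene camera's readings for them shifted by 1–6 mm, probably because the yellow and green bottles no longer hide parts of them.
- **What disagreed:** the fingertips sit about 32 mm higher than the reported tool position. Because of this, the first two tries at the tub closed without gripping it. On the second the fingertips pressed on the lid, with a wrist force of about 37 N, under the limits. The tub did not move, and I corrected for the offset in the later grasps. The can had already been carried and placed, held only near its top edge.

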